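# Clear the spanner off the screened test box and hold its sprung lid at the pointer

## Task

The ring spanner has been left on the lid of the test box: hang it by its ring on the peg of the stand and let it go. Then take the lid by its bar handle, lift it against its spring until it lies in line with the pointer arm at its side, and finish while still holding it steady there - do not let go. Leave the pointer, the parts bin, the torch and the meter where they are.

Things in the scene. Friction and masses are not known exactly. Their poses are not given: they have to be found in the camera images.
- testbox: Grey metal box 220 (x) x 200 (y) x 85 mm high, fixed to the bench; origin at the centre of its underside. Its x axis points from the handle side (front, towards the robot) to the hinge side, z up. A plain aluminium lid 220 x 200 x 6 mm covers it, lid top at 91 mm when shut, hinged along the far (+x) top edge.
- lid (a joint): Opening angle of the lid in rad: 0 shut, grows as the front edge rises, stop at 1.2. A spring hinge and its weight (0.3 kg) pull it shut: the spring torque is 0.36 N m when shut and grows 0.6 N m per rad; together it takes about 4 to 11 N upward at the bar. Let go, it falls shut.
- lid_hinge (a point): Middle of the lid's hinge axis, on the box at its far top edge (110 mm from the box centre along +x, 85 mm high). The axis runs along the box's y.
- lid_bar (a point): Middle of the lid's handle: a dark steel round bar 12 mm thick and 100 mm long along the box's y, carried by a leg at each end, 30 mm behind the lid's front edge, its centre 42 mm above the lid's top. It is 190 mm from the hinge axis along the lid and 48 mm above it. It turns with the lid; axes as the lid's.
- lid_edge (a point): Middle of the lid's front edge, 220 mm from the hinge axis, 3 mm above the lid's underside. Axes of the lid: x from front edge to hinge along the lid, z normal to it.
- pointer (a joint): Angle in rad of the pointer, measured as the lid's: the lid is in line with the pointer when both read the same. Somewhere from 0.45 to 0.8; the pointer is held by friction (1 N m).
- pointer_tip (a point): Tip of the pointer: a thin dark steel arm 225 x 14 x 6 mm with a small cross piece (40 mm high, 16 mm wide) at its free end, pivoted on the hinge axis, beside the lid on the box's +y side (124 mm from the box's middle plane). The tip is 222 mm from the hinge axis and stands up to 265 mm above the bench: pass above it. Axes as the pointer's: x runs along the arm from tip to pivot.
- spanner: Stubby steel ring spanner, 122 mm long, 8 mm thick, 0.08 to 0.17 kg, lying flat on the lid behind the handle; origin on its underside, 60 mm from the handle end and 62 mm from the ring end. x points along it to the ring, z is its upper face. Shank 16 mm wide, from x = -60 to +20 mm. Its centre of mass is within 10 mm of the origin.
- spanner_eye (a point): Centre of the spanner's ring, 40 mm along its x from the origin, at mid thickness. Ring 44 mm outside, hole 28 mm.
- stand: Stand fixed to the bench, to the robot's left or right of the box: base plate 130 (x) x 80 x 12 mm, an upright wooden board 60 mm wide (y), 12 mm thick, top 174 mm above the bench, its front (robot-side) face at x = +40 mm; origin at the centre of the base's underside, x from the peg tip side to the board. One peg on the board.
- peg_root (a point): Where the peg leaves the front face of the board, 145 mm above the bench. The peg is a straight round dark steel rod 8 mm thick rising at 45 degrees from here to peg_tip, towards the stand's -x.
- peg_tip (a point): Centre of the peg's rounded free end, 201 mm above the bench; 79 mm from the root. A ring let down over it, even held level, slides down to the board and hangs.
- partsbin: Bystander: black open parts bin 130 x 90 x 60 mm with a white reel standing in it (reel top 64 mm), on the other side of the box from the stand; origin centre of underside.
- torch: Bystander: black torch standing on its head, 42 mm wide, 120 mm high; origin centre of underside.
- meter: Bystander: grey hand multimeter lying flat, 150 x 76 x 42 mm; origin centre of underside.
There are look-alikes about, which are no part of the job. There is more than one size of the stand; the one meant has the size given above.

How it is judged (in metres and radians):
On the way, in this order (a step that is already met when the one before it is completed fails the run):
1. the spanner hangs by its ring on the peg, let go and at rest (distance between spanner_eye and peg_root below 0.05 m and angle between spanner's own x axis and vertical below 0.6 rad and height (world z) of spanner_eye above 0.1 m and contact force between spanner and stand above 0.2 N and contact force between spanner and the fingers below 0.1 N and linear speed of spanner below 0.06 m/s and value of joint lid below 0.15 rad), for 0.3 s.
2. the lid is held by the fingers in line with the pointer (angle between the x axis of lid_edge and the x axis of pointer_tip, either way round below 0.087 rad and value of joint lid above 0.3 rad and contact force between testbox and the fingers above 1 N), for 0.5 s.
At the end, for the whole second after the job is handed in: The spanner hangs by its ring on the peg (ring centre within 50 mm of the peg's root, ring end up within 0.6 rad, at rest, not touched). The lid is within 0.087 rad (5 degrees) of the pointer, still, held by the fingers (contact force over 1 N) and by nothing else (all of step 2 and velocity of joint lid between -0.05 and 0.05 rad/s and distance between spanner_eye and peg_root below 0.05 m and angle between spanner's own x axis and vertical below 0.6 rad and height (world z) of spanner_eye above 0.1 m and contact force between spanner and stand above 0.2 N and contact force between spanner and the fingers below 0.1 N and linear speed of spanner below 0.06 m/s and contact force between testbox and partsbin below 0.2 N and contact force between testbox and torch below 0.2 N and contact force between testbox and meter below 0.2 N and contact force between testbox and spanner below 0.2 N); the arm keeps its last pose, push and grip.
It fails at once if the partsbin is shifted by more than 20 mm (distance of partsbin from where it was at the start of the episode above 0.02 m).
It fails at once if the torch is shifted by more than 20 mm (distance of torch from where it was at the start of the episode above 0.02 m).
It fails at once if the meter is shifted by more than 20 mm (distance of meter from where it was at the start of the episode above 0.02 m).
It fails at once if the pointer is moved by more than 10 mm (distance of pointer_tip from where it was at the start of the episode above 0.01 m).
It also fails if it takes over 62 s, if anything falls off the work surface, if the arm or the gripper's body presses on something with over 40 N, if the wrist force passes 120 N, or if a joint passes its speed limit or range.

## Robot

A 7-joint arm with a two-finger parallel gripper is mounted at the origin on the work surface. World frame = base frame: x ahead of the robot, y to its left, z up, the work surface at z = 0. Lengths are in mm, angles in rad, forces in N, time in s.
With the tool pointing down it reaches from about 350 to 900 mm from the base axis. Payload 19.9 kg.
Tool frame: the origin (TCP) lies midway between the tips of the shut fingers; the grasp point (between the pads) lies 19 mm behind it; z points along the fingers, y is the line along which they close (so a half turn about z gives the same grasp; the last joint's range is limited). The gripper opens to 85 mm and grips with 20 to 120 N. Pads are 22 mm wide; open, the fingers measure 114 mm over their backs; the gripper's body (76 mm by 85 mm) begins 54 mm behind the grasp point. The pads swing forward as they close: fully open they stand 13 mm farther back than shut.
Start: joints at [-1.381, 0.417, -0.01, 1.614, 0.005, 1.111, -0.053], TCP at [143.572, 608.265, 209.66] pointing down, gripper open.
Joint ranges: [-2.81, 2.81], [-0.39, 2.02], [-1.27, 1.25], [0.06, 2.57], [-1.19, 4.33], [0.19, 2], [-2.82, 2.82]. Speed limits (rad/s): [1.89, 1.89, 2.39, 2.39, 3.01, 3.01, 3.01].

## Interface

Orientations are given as a unit quaternion [x, y, z, w].
In Python, from plant import ctrl gives the robot as it stands. The module is installed in compiled form; this text tells all that it offers.
- The arm moves only by the tool arm_command, never from a script. Its argument "plan" is text: rows parted by semicolons, each of 5 numbers parted by spaces: the finger opening in cm, from 0 to 8.54, then the shift along the tool's x, y, z in cm, then the turn about the tool's z in rad. A call has 1 to 12 rows; each row shifts and turns the commanded pose from where the row before left it, along the tool's axes as they then stand; what a row does not reach is not made up. A row lasts 1/10 s, in which the tool goes at most 50 mm and 8.59 degrees, less where a joint would pass 70% of its speed; a pose out of reach is approached as far as the arm can. A call is refused whole if a number of a shift passes 5 or a number of a turn 0.15, either way. A call with a gripper value outside its range is refused whole. The fingers move at their own pace and stop on an object; the grip force is fixed at half the most. Time passes only in rows, so rows that do not move let the fingers close. It gives the time, the measured TCP pose, the force, the opening and the grip force at its end, in the units of the state.
- ctrl.observe(): the state, without advancing time (a new reading comes with each control period).
- ctrl.grab_frame(name): name is "scene" or "top" or "wrist"; returns a dict with "color" (480x640x3 uint8, blue, green, red), "K" (3x3 intrinsics, pixels), "R" (3x3) and "t" (3): a world point X has camera coordinates R X + t. Camera axes: x right, y down, z forward; pixel columns grow to the right and rows downward; lengths in mm; the calibration is good to about 2 mm. A picture is of the moment at which its call begins. There is no depth.
- ctrl.hand_in(): hands the job in; it is judged then, once.
Trained networks look in the newest picture that a camera, given by its name, has taken for a name from the list of things; names that differ only in an ending like _2 or _b are one class to them, and where a whole thing is asked for, a point or a joint stands for the part that bears it (a point fixed in the world has none). Each returns a list of dicts, best first, with "score" (0 to 1); they miss things now and then, are a little off and sometimes report something else, mostly with a low value. They report only what shows in the picture. A call takes as long as a camera call. They do not tell look-alikes from the thing itself.
- ctrl.recognise(label, camera): "centre" ([column, row] as shares, 0 to 1, of the picture: columns of its width, rows of its height, amid what is visible of it).
- ctrl.spot_point(label, camera): "centre" ([column, row] as shares, 0 to 1, of the picture: columns of its width, rows of its height: a listed point, or the origin of a listed thing).
The state is a dict: "time": time; "joints": joint angles; "qd": joint speeds; "effort": joint torques, N m; "tcp_pos": TCP position; "orientation": TCP orientation; "ft_force": force on the tool from outside, world axes, zero at the start; "wrist_torque": the same for the moment, N m; "finger_gap": finger opening in mm; "grasp_force": force on a finger pad.
Only numpy, scipy, OpenCV 4.12 (cv2) and the standard library are available. Lean on these libraries where they do the work, as an engineer would, in place of code of your own. Each camera call takes 0.05 s, during which the arm holds its last target. There are 200 camera calls.

## Working session

There is one attempt and no reset: what is moved stays moved. The work goes in short steps, Python scripts to look and compute and a tool call to move; the robot and the scene stay as the last step left them, time stands still between calls to the robot, and variables do not carry over. Pictures are saved under pics/ and viewed, at most 10 in all, crops included, and the job is handed in when it is done.

Besides the shell and the picture viewer there is one more tool, called after ">>>" as a command line: name --argument value ..., lists and objects as JSON in quotes. arm_command: Moves the arm, as the interface text tells. Its arguments: {"type":"object","properties":{"plan":{"type":"string"}},"required":["plan"]}

```bash
mkdir -p pics
cat > h.py <<'E'
import numpy as np, cv2
from plant import ctrl
from scipy.spatial.transform import Rotation as Rn
def ray(f,px):
    K,R,t=[np.array(f[k],float) for k in("K","R","t")]
    c=-R.T@t; d=R.T@np.linalg.solve(K,[px[0],px[1],1]); return c,d/np.linalg.norm(d)
def atz(f,px,z):
    c,d=ray(f,px); return c+d*(z-c[2])/d[2]
def tri(rs):
    A=sum(np.eye(3)-np.outer(d,d) for c,d in rs); b=sum((np.eye(3)-np.outer(d,d))@c for c,d in rs)
    return np.linalg.solve(A,b)
def proj(f,X):
    K,R,t=[np.array(f[k],float) for k in("K","R","t")]
    p=K@(R@np.array(X,float)+t.ravel()); return p[:2]/p[2]
def st():
    s=ctrl.observe(); print({k:np.round(s[k],3).tolist() for k in s if k not in("effort","qd")}); return s
E
python3 - <<'E'
from h import *
np.set_printoptions(precision=1,suppress=True)
st()
fs={}
for c in("scene","top"):
    f=fs[c]=ctrl.grab_frame(c); cv2.imwrite(f"pics/{c}0.png",f["color"]); print(c,"cam",-np.array(f["R"]).T@np.array(f["t"]).ravel())
    for l in("testbox","lid_hinge","lid_bar","lid_edge","pointer_tip","spanner","spanner_eye","stand","peg_root","peg_tip","partsbin","torch","meter"):
        print(c,l,[(np.round(np.array(r["centre"])*[640,480],1).tolist(),round(r["score"],2)) for r in ctrl.spot_point(l,c)[:4]])
E
```

```text
{'time': 0.0, 'joints': [-1.381, 0.418, -0.01, 1.614, 0.005, 1.111, -0.053], 'tcp_pos': [143.487, 607.932, 209.057], 'orientation': [0.116, 0.993, -0.001, -0.0], 'ft_force': [0.326, -0.072, 0.429], 'wrist_torque': [0.028, -0.051, -0.043], 'grasp_force': 0.0, 'finger_gap': 85.175}
scene cam [965.8 536.8 938.5]
scene testbox [([281.9, 259.7], 0.93)]
scene lid_hinge [([245.1, 265.7], 0.72)]
scene lid_bar [([309.8, 203.6], 0.97)]
scene lid_edge [([318.0, 212.1], 0.97)]
scene pointer_tip [([351.0, 214.9], 0.59)]
scene spanner [([272.9, 239.5], 0.66), ([245.4, 265.4], 0.53)]
scene spanner_eye [([253.4, 248.0], 0.59)]
scene stand [([396.3, 346.2], 0.93), ([429.6, 292.0], 0.85), ([442.2, 413.3], 0.84)]
scene peg_root [([427.5, 270.9], 0.82), ([438.8, 404.8], 0.65), ([389.1, 321.2], 0.63)]
scene peg_tip [([461.3, 382.3], 0.92), ([419.8, 288.5], 0.78), ([447.0, 249.7], 0.7), ([395.7, 349.5], 0.66)]
scene partsbin [([235.0, 181.3], 0.77)]
scene torch [([335.7, 401.0], 0.69), ([418.2, 291.5], 0.47)]
scene meter [([171.7, 211.4], 0.61), ([246.0, 267.8], 0.57), ([396.4, 347.0], 0.49), ([232.0, 184.7], 0.34)]
top cam [ 376.3   69.6 1228.9]
top testbox [([340.5, 227.1], 0.78)]
top lid_hinge [([332.2, 176.4], 0.65)]
top lid_bar [([347.2, 250.2], 0.64)]
top lid_edge [([345.9, 266.3], 0.72)]
top pointer_tip [([291.2, 254.0], 0.54)]
top spanner [([336.2, 208.0], 0.88)]
top spanner_eye [([343.2, 191.0], 0.68)]
top stand [([153.7, 233.6], 0.77), ([211.7, 248.2], 0.75), ([230.5, 308.9], 0.59)]
top peg_root [([224.8, 294.1], 0.76), ([203.7, 219.7], 0.71), ([142.3, 218.0], 0.65)]
top peg_tip [([137.9, 230.0], 0.93), ([195.8, 240.3], 0.86), ([218.3, 312.2], 0.6), ([338.0, 227.0], 0.53)]
top partsbin [([450.8, 243.4], 0.85), ([289.5, 250.5], 0.18)]
top torch [([214.2, 184.6], 0.62)]
top meter [([450.8, 177.9], 0.93)]
```

View pics/scene0.png

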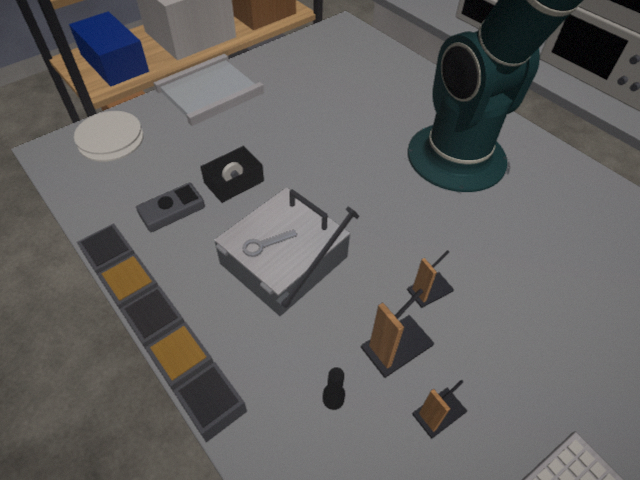

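View pics/top0.png

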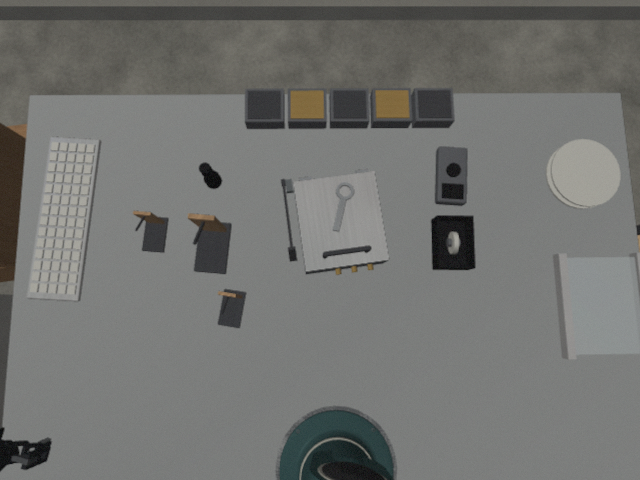

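Run:
```python
from h import *
np.set_printoptions(precision=1,suppress=True)
s=ctrl.grab_frame("scene");t=ctrl.grab_frame("top")
def T(n,a,b):
    ra,rb=ray(s,a),ray(t,b);X=tri([ra,rb]);print(n,X,"reproj err",proj(s,X)-a,proj(t,X)-b)
T("bar",(309.8,203.6),(347.2,250.2));T("edge",(318,212.1),(345.9,266.3));T("hinge",(245.1,265.7),(332.2,176.4))
T("ptip",(351,214.9),(291.2,254));T("span",(272.9,239.5),(336.2,208));T("eye",(253.4,248),(343.2,191))
roots=[((427.5,270.9),0),((438.8,404.8),0),((389.1,321.2),0)];rt=[(224.8,294.1),(203.7,219.7),(142.3,218)]
tips=[(461.3,382.3),(419.8,288.5),(447,249.7),(395.7,349.5)];tt=[(137.9,230),(195.8,240.3),(218.3,312.2)]
for a,_ in roots:
  for b in rt:
    X=tri([ray(s,a),ray(t,b)]);e=np.abs(proj(s,X)-a).max()
    if e<12: print("root",a,b,X,e)
for a in tips:
  for b in tt:
    X=tri([ray(s,a),ray(t,b)]);e=np.abs(proj(s,X)-a).max()
    if e<12: print("tip",a,b,X,e)
for n,a,z in [("stand",(153.7,233.6),0),("stand",(211.7,248.2),0),("stand",(230.5,308.9),0),("bin",(450.8,243.4),0),("torch",(214.2,184.6),0),("meter",(450.8,177.9),0),("box",(340.5,227.1),0),("span",(336.2,208),91),("eye",(343.2,191),95)]: print(n,atz(t,a,z))
```

```text
bar [507.8 -25.5 135.6] reproj err [-0.9 -0.2] [-0.7  0.6]
edge [477.6 -28.3  82.3] reproj err [0.3 0.1] [ 0.2 -0.2]
hinge [696.1  -0.1  94.3] reproj err [0.9 0.2] [ 0.6 -0.6]
ptip [496.4  96.8 198.8] reproj err [1.3 0.2] [ 0.9 -0.8]
span [615.6  -8.2 109.6] reproj err [1.6 0.4] [ 1. -1.]
eye [658.1 -25.1  98.1] reproj err [0.6 0.1] [ 0.4 -0.4]
root (427.5, 270.9) (224.8, 294.1) [416.2 251.9 106.3] 1.566347748354815
root (438.8, 404.8) (142.3, 218) [599.1 451.3  92.6] 2.3439943813029345
root (389.1, 321.2) (203.7, 219.7) [581.2 296.6 149.4] 0.5543413288347665
tip (461.3, 382.3) (137.9, 230) [561.  450.2 133.4] 0.33436447811789094
tip (419.8, 288.5) (195.8, 240.3) [524.5 301.3 209.1] 0.5091984491530184
tip (447, 249.7) (195.8, 240.3) [502.3 294.5 301.6] 10.998636331888576
tip (447, 249.7) (218.3, 312.2) [376.1 257.3 150.6] 2.1501784624766174
tip (395.7, 349.5) (195.8, 240.3) [556.8 326.9  46.3] 6.790603453273775
stand [574.  455.5  -0. ]
stand [534.7 307.    0. ]
stand [381.  257.2   0. ]
bin [ 540.2 -307.3    0. ]
torch [701.7 303.8   0. ]
meter [ 714.5 -317.3    0. ]
box [585.9 -23.2   0. ]
span [617.1  -7.   91. ]
eye [657.9 -24.5  95. ]
```

The scene view shows three stands of different sizes and the spanner on the lid, with its ring at about (253,247). Stand candidates are (398,345), (430,290) and (440,412) in scene, or (211,240), (231,308) and (154,233) in top. Only the first has its peg root and tip at about 149 and 209 mm (145 and 201 expected). The others have tips at about 150 and 133 mm. I'll confirm that in a crop.

```bash
cat >> h.py <<'E'
def move(target,yawdir=None):
    "tool-axis shift in cm to reach target TCP; turn for tool y along world angle yawdir (mod pi)"
    s=ctrl.observe(); R=Rn.from_quat(s["orientation"]).as_matrix(); d=R.T@(np.array(target,float)-s["tcp_pos"])/10
    turn=0
    if yawdir is not None:
        a=np.arctan2(R[1,1],R[0,1]); turn=-((yawdir-a+np.pi/2)%np.pi-np.pi/2)
    print("shift cm",np.round(d,2),"turn",round(turn,3),"j7",round(s["joints"][6],2)); return d,turn
E
python3 - <<'E'
from h import *
f=cv2.imread("pics/scene0.png")[230:450,320:500]
cv2.imwrite("pics/crop_stand.png",cv2.resize(f,None,fx=2.7,fy=2.7,interpolation=cv2.INTER_CUBIC))
move([143.5,608,320]); move([600,0,320],1.168)
E
```

```text
shift cm [  0.    -0.03 -11.03] turn 0 j7 -0.05
shift cm [-58.4  -48.71 -11.03] turn 0.171 j7 -0.05
```

View pics/crop_stand.png

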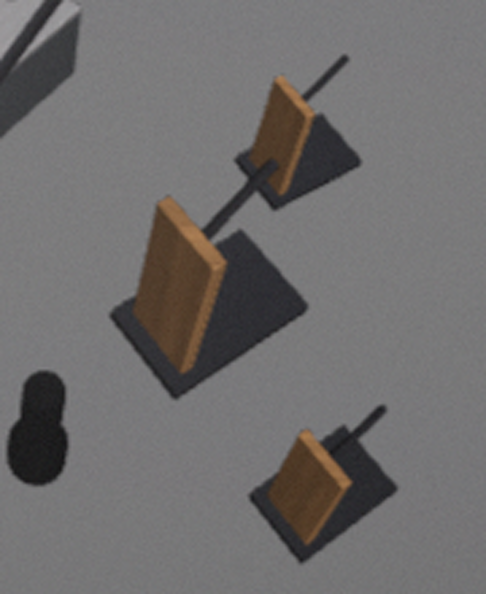

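The crop confirms it: the middle stand, with its board at about (185,290) in the crop, is clearly the largest. I'm moving to above the spanner.

>>> arm_command --plan "8.5 0 0 -3.7 0.1; 8.5 0 0 -3.7 0.071; 8.5 0 0 -3.6 0"

```text
time: 1.8
tcp_pos: [143.5, 608.1, 321.2]
orientation: [0.201, 0.98, -0.0, 0.0]
ft_force: [0.1, -0.4, -1.0]
finger_gap: 85.0
grasp_force: 0.0
```

```bash
python3 -c "
from h import *
move([600,0,320],1.168)"
```

```text
shift cm [-65.94 -37.86   0.13] turn -0.003 j7 -0.22
```

>>> arm_command --plan "8.5 -4.1 -2.37 0 0; 8.5 -4.1 -2.37 0 0; 8.5 -4.1 -2.37 0 0; 8.5 -4.1 -2.37 0 0; 8.5 -4.1 -2.37 0 0; 8.5 -4.1 -2.37 0 0; 8.5 -4.1 -2.37 0 0; 8.5 -4.1 -2.37 0 0; 8.5 -4.1 -2.37 0 0; 8.5 -4.1 -2.37 0 0; 8.5 -4.1 -2.37 0 0; 8.5 -4.1 -2.37 0 0"

```text
time: 3.0
tcp_pos: [485.5, 152.1, 320.1]
orientation: [0.2, 0.98, 0.0, 0.0]
ft_force: [0.2, 1.1, -0.8]
finger_gap: 85.1
grasp_force: 0.0
```

>>> arm_command --plan "8.5 -4.1 -2.37 0 0; 8.5 -4.1 -2.37 0 0; 8.5 -4.1 -2.37 0 0; 8.5 -4.1 -2.37 0 0; 8.5 0 0 0 0; 8.5 0 0 0 0"

```text
time: 3.6
tcp_pos: [598.6, 1.3, 319.3]
orientation: [0.201, 0.98, -0.0, -0.0]
ft_force: [-0.7, 0.6, 0.1]
finger_gap: 85.4
grasp_force: 0.0
```

Run:
```python
from h import *
np.set_printoptions(precision=1,suppress=True)
st(); f=ctrl.grab_frame("wrist"); cv2.imwrite("pics/w1.png",f["color"]); print("cam",-np.array(f["R"]).T@np.array(f["t"]).ravel())
for l,z in(("spanner",91),("spanner_eye",95),("lid_bar",133),("lid_edge",88),("pointer_tip",200)):
    for r in ctrl.spot_point(l,"wrist")[:3]:
        p=np.array(r["centre"])*[640,480]; print(l,p,round(r["score"],2),atz(f,p,z))
```

```text
{'time': 3.6, 'joints': [-0.488, 0.323, 0.564, 1.555, -0.175, 1.315, 1.263], 'tcp_pos': [598.572, 1.326, 319.309], 'orientation': [0.201, 0.98, -0.0, -0.0], 'ft_force': [-0.66, 0.585, 0.132], 'wrist_torque': [0.0, 0.015, 0.01], 'grasp_force': 0.0, 'finger_gap': 85.396}
cam [524.4  34.2 484.1]
spanner [317.5 216.6] 0.6 [620.3 -19.2  91. ]
spanner_eye [324.2 259.1] 0.62 [660.9 -29.8  95. ]
lid_bar [248.2 107.3] 0.86 [508.  -27.7 133. ]
lid_edge [239.   79.7] 0.9 [482.3 -32.8  88. ]
pointer_tip [408.7   4. ] 0.71 [496.2  96.8 200. ]
pointer_tip [ 71.2 226.9] 0.32 [ 533.7 -163.3  200. ]
pointer_tip [249.5 108.2] 0.25 [511.9 -15.4 200. ]
```

View pics/w1.png

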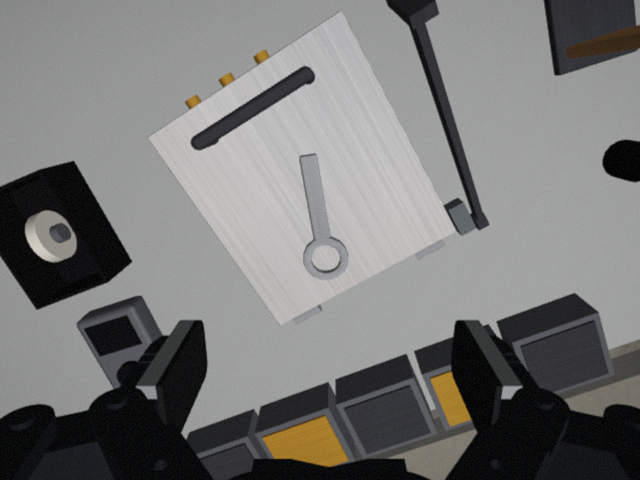

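The wrist view shows the shank end at (308,154) and the ring at (325,257). The lid corners are at (343,12), (150,137), (280,325) and (455,235). Pointer tip is at about (410,8) and the bar runs from (203,143) to (308,75).

Run:
```python
from h import *
np.set_printoptions(precision=1,suppress=True)
f=ctrl.grab_frame("wrist")
e=atz(f,(325.5,257),97);h=atz(f,(308.3,154),99);r=atz(f,(327,279),99)
print("eye",e,"handle end",h,"len",np.linalg.norm(r-h))
u=(e-h)[:2];print("dist",np.linalg.norm(u),"yaw",np.arctan2(u[1],u[0]));u/=np.linalg.norm(u)
C=[atz(f,p,91) for p in((343,12),(150,137),(280,325),(455,235))]
print("corners",*C,"sides",[np.linalg.norm(C[i]-C[(i+1)%4]) for i in range(4)])
xd=(C[2]-C[1]+C[3]-C[0])[:2];print("box yaw",np.arctan2(xd[1],xd[0]),"box c",sum(C)/4)
b=[atz(f,p,133) for p in((203,143),(308,75))];print("bar",b,sum(b)/2)
g=h[:2]+u*50; print("grip",g)
move([*g,150],np.arctan2(u[1],u[0])+np.pi/2)
```

```text
eye [658.9 -25.3  97. ] handle end [562.6  -0.6  99. ] len 121.47953745452747
dist 99.37325755796972 yaw -0.25031695283895805
corners [469.3  71.3  91. ] [ 494.5 -125.3   91. ] [711.6 -98.8  91. ] [688.8  97.   91. ] sides [np.float64(198.27509975043736), np.float64(218.72416804430657), np.float64(197.2136617203345), np.float64(220.98988560022391)]
box yaw 0.11899072934325494 box c [591. -14.  91.]
bar [array([518.3, -71.5, 133. ]), array([504.5,  26.5, 133. ])] [511.4 -22.5 133. ]
grip [611.1 -13. ]
shift cm [-1.8 -1.  17. ] turn -0.151 j7 1.26
```

>>> arm_command --plan "8.5 -1.8 -1 4 0; 8.5 0 0 4.5 -0.15; 8.5 0 0 4.5 0; 8.5 0 0 4 0; 8.5 0 0 3 0; 8.5 0 0 0 0"

```text
time: 4.55
tcp_pos: [608.9, -13.5, 116.3]
orientation: [0.126, 0.992, -0.001, -0.003]
ft_force: [0.2, 0.2, 0.1]
finger_gap: 85.2
grasp_force: 0.0
```

Run:
```python
from h import *
np.set_printoptions(precision=1,suppress=True)
f=ctrl.grab_frame("wrist"); cv2.imwrite("pics/w2.png",f["color"])
for l,z in(("spanner",91),("spanner_eye",95)):
    for r in ctrl.spot_point(l,"wrist")[:3]:
        p=np.array(r["centre"])*[640,480]; print(l,p,round(r["score"],2),atz(f,p,z))
move([611,-13,94],-.25+np.pi/2)
```

```text
shift cm [0.1 0.1 2.8] turn -0.003 j7 1.53
```

View pics/w2.png

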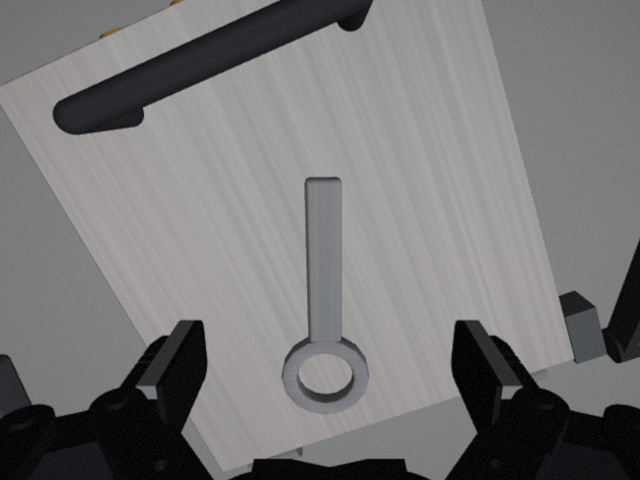

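The spanner is vertical in the image, aligned with the gripper and centred at column 323.

>>> arm_command --plan "8.5 0.1 0 1.5 0; 8.5 0 0 1 0; 8.5 0 0 0 0; 8.5 0 0 0 0"

```text
time: 5.1
tcp_pos: [610.2, -13.8, 94.9]
orientation: [0.126, 0.992, -0.0, -0.0]
ft_force: [0.0, 0.3, 0.1]
finger_gap: 85.0
grasp_force: 0.0
```

Run:
```python
from h import *
for i in range(3): st(); ctrl.grab_frame("wrist")
```

```text
{'time': 5.1, 'joints': [-0.372, 0.559, 0.462, 1.76, -0.308, 0.895, 1.542], 'tcp_pos': [610.151, -13.767, 94.874], 'orientation': [0.126, 0.992, -0.0, -0.0], 'ft_force': [0.024, 0.312, 0.134], 'wrist_torque': [-0.059, -0.015, 0.005], 'grasp_force': 0.0, 'finger_gap': 85.01}
{'time': 5.15, 'joints': [-0.372, 0.559, 0.462, 1.759, -0.308, 0.895, 1.542], 'tcp_pos': [610.329, -13.821, 95.114], 'orientation': [0.126, 0.992, -0.0, 0.0], 'ft_force': [-0.793, -0.496, -0.597], 'wrist_torque': [0.034, -0.02, -0.003], 'grasp_force': 0.0, 'finger_gap': 84.981}
{'time': 5.2, 'joints': [-0.373, 0.559, 0.463, 1.759, -0.308, 0.895, 1.542], 'tcp_pos': [610.396, -13.812, 95.215], 'orientation': [0.126, 0.992, -0.0, 0.0], 'ft_force': [0.94, 0.253, -0.259], 'wrist_torque': [0.013, 0.001, 0.054], 'grasp_force': 0.0, 'finger_gap': 84.974}
```

Go down 2 mm more and close.

>>> arm_command --plan "4 0 0 0.2 0; 1 0 0 0 0; 0 0 0 0 0; 0 0 0 0 0; 0 0 0 0 0; 0 0 0 0 0; 0 0 0 0 0; 0 0 0 0 0"

```text
time: 6.05
tcp_pos: [610.1, -13.7, 92.7]
orientation: [0.126, 0.992, -0.0, 0.0]
ft_force: [-0.2, 0.8, -0.5]
finger_gap: 0.1
grasp_force: 0.0
```

Run:
```python
from h import *
f=ctrl.grab_frame("wrist"); cv2.imwrite("pics/w3.png",f["color"])
```

```text
(no output)
```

View pics/w3.png

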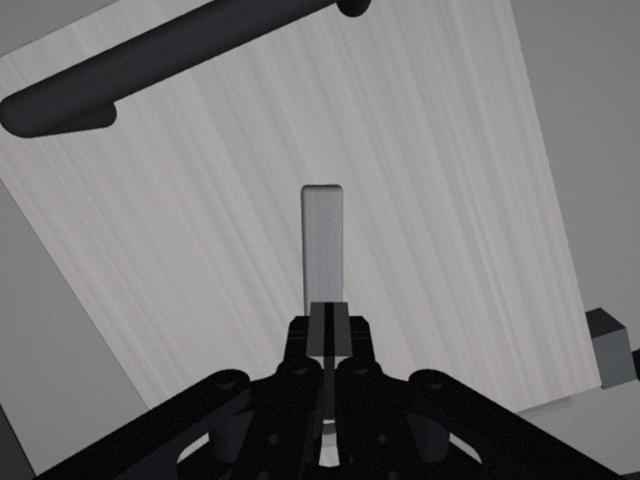

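The fingers shut above the shank. The spanner is undisturbed, with its handle end at (322,185), so the tips sit higher than assumed. I'll reopen part way and descend by feel.

>>> arm_command --plan "4 0 0 -0.5 0; 4 0 0 0 0; 4 0 0 0 0; 4 0 0 0 0; 4 0 0 0.5 0; 4 0 0 0.2 0; 4 0 0 0.2 0; 4 0 0 0 0; 4 0 0 0 0"

```text
time: 7.0
tcp_pos: [610.1, -13.8, 88.7]
orientation: [0.126, 0.992, -0.0, -0.0]
ft_force: [0.1, -1.2, -0.6]
finger_gap: 39.9
grasp_force: 0.0
```

>>> arm_command --plan "4 0 0 0.2 0; 4 0 0 0.1 0; 4 0 0 0 0"

```text
time: 7.3
tcp_pos: [610.0, -13.7, 85.6]
orientation: [0.126, 0.992, -0.0, -0.0]
ft_force: [-0.4, 0.2, 0.3]
finger_gap: 40.0
grasp_force: 0.0
```

>>> arm_command --plan "4 0 0 0.2 0; 4 0 0 0.1 0; 4 0 0 0 0"

```text
time: 7.6
tcp_pos: [610.0, -13.8, 82.5]
orientation: [0.126, 0.992, -0.0, -0.0]
ft_force: [-0.1, -0.7, 0.2]
finger_gap: 40.4
grasp_force: 0.0
```

>>> arm_command --plan "2.4 0 0 0 0; 2.4 0 0 0 0; 2.4 0 0 0 0"

```text
time: 7.9
tcp_pos: [610.1, -13.8, 82.8]
orientation: [0.126, 0.992, -0.0, 0.0]
ft_force: [-0.4, -1.3, -0.2]
finger_gap: 24.0
grasp_force: 0.0
```

>>> arm_command --plan "0 0 0 0 0; 0 0 0 0 0; 0 0 0 0 0; 0 0 0 0 0"

```text
time: 8.3
tcp_pos: [610.1, -13.7, 82.7]
orientation: [0.126, 0.992, -0.0, 0.0]
ft_force: [-0.2, -0.9, 0.1]
finger_gap: -0.0
grasp_force: 0.0
```

Run:
```python
from h import *
np.set_printoptions(precision=1,suppress=True)
w=ctrl.grab_frame("wrist")["color"]; f=ctrl.grab_frame("scene"); s=st()
p=proj(f,s["tcp_pos"]); print("tcp in scene",p, "tcp wrist",proj(ctrl.grab_frame("wrist"),s["tcp_pos"]))
x,y=p.astype(int); c=f["color"][y-75:y+75,x-60:x+60]; c=cv2.resize(c,(480,600),interpolation=cv2.INTER_CUBIC)
wc=cv2.resize(w[160:460,220:440-60],(320,600)); cv2.imwrite("pics/c4.png",np.hstack([c,wc]))
```

```text
{'time': 8.4, 'joints': [-0.367, 0.575, 0.455, 1.766, -0.317, 0.873, 1.549], 'tcp_pos': [610.138, -13.751, 82.75], 'orientation': [0.126, 0.992, -0.0, 0.0], 'ft_force': [-0.291, 0.596, -0.367], 'wrist_torque': [-0.004, -0.039, 0.023], 'grasp_force': 0.0, 'finger_gap': -0.028}
tcp in scene [275.6 244.6] tcp wrist [327.1 297.3]
```

View pics/c4.png

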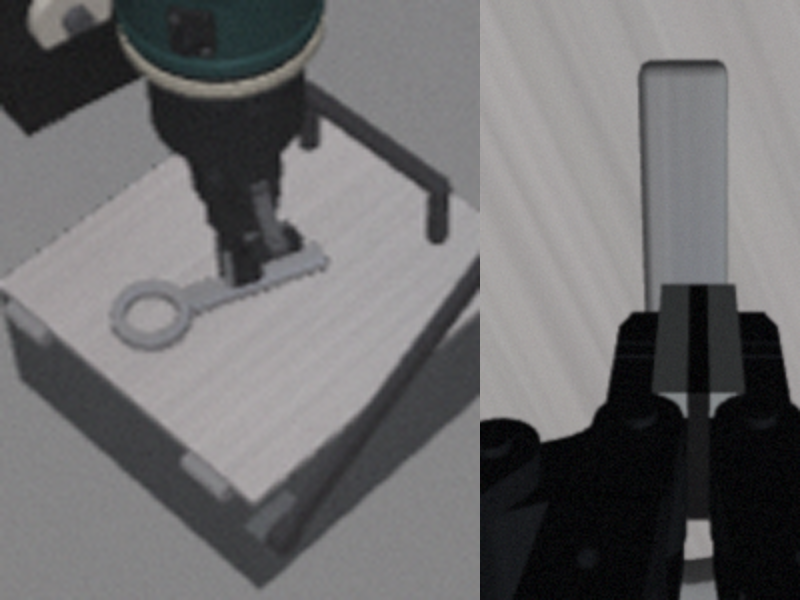

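The tips (about (240,285) in the crop) are still just above the shank, so the real fingertips sit higher than the reported TCP. I'll open and feel further down.

>>> arm_command --plan "4 0 0 0 0; 4 0 0 0 0; 4 0 0 0 0; 4 0 0 0.2 0; 4 0 0 0.2 0; 4 0 0 0.1 0; 4 0 0 0 0"

```text
time: 9.15
tcp_pos: [610.0, -13.8, 77.5]
orientation: [0.126, 0.992, -0.0, -0.0]
ft_force: [0.2, -0.6, -0.2]
finger_gap: 40.3
grasp_force: 0.0
```

>>> arm_command --plan "4 0 0 0.2 0; 4 0 0 0.1 0; 4 0 0 0 0"

```text
time: 9.45
tcp_pos: [610.0, -13.7, 74.5]
orientation: [0.126, 0.992, -0.0, -0.0]
ft_force: [-0.4, -0.2, 0.4]
finger_gap: 39.8
grasp_force: 0.0
```

Try closing here.

>>> arm_command --plan "1 0 0 0 0; 0 0 0 0 0; 0 0 0 0 0; 0 0 0 0 0; 0 0 0 0 0"

```text
time: 9.95
tcp_pos: [610.1, -13.8, 74.9]
orientation: [0.126, 0.992, 0.0, 0.0]
ft_force: [-2.5, 0.3, 5.9]
finger_gap: 12.5
grasp_force: 58.8
```

>>> arm_command --plan "4 0 0 0 0; 4 0 0 0 0; 4 0 0 0 0; 4 0 0 0.2 0; 4 0 0 0.2 0; 4 0 0 0 0; 4 0 0 0 0"

```text
time: 10.65
tcp_pos: [610.0, -13.7, 70.6]
orientation: [0.126, 0.992, -0.0, -0.0]
ft_force: [0.8, -0.6, 0.4]
finger_gap: 40.1
grasp_force: 0.0
```

>>> arm_command --plan "1 0 0 0 0; 0 0 0 0 0; 0 0 0 0 0; 0 0 0 0 0; 0 0 0 0 0"

```text
time: 11.15
tcp_pos: [610.2, -13.8, 70.9]
orientation: [0.126, 0.992, -0.0, 0.0]
ft_force: [-1.9, -0.7, 5.8]
finger_gap: 13.8
grasp_force: 59.2
```

>>> arm_command --plan "4 0 0 0 0; 4 0 0 0 0; 4 0 0 0 0; 4 0 0 0.2 0; 4 0 0 0.1 0; 4 0 0 0 0; 4 0 0 0 0; 1 0 0 0 0; 0 0 0 0 0; 0 0 0 0 0; 0 0 0 0 0; 0 0 0 0 0"

```text
time: 12.35
tcp_pos: [611.5, -13.5, 69.2]
orientation: [0.126, 0.992, 0.0, 0.002]
ft_force: [-1.8, 1.7, 20.7]
finger_gap: 14.0
grasp_force: 61.9
```

The tips now touch the lid: reported TCP 69 corresponds to 91, a bias of about +22 mm. Lifting.

>>> arm_command --plan "0 0 0 -0.2 0; 0 0 0 -0.5 0; 0 0 0 -1 0; 0 0 0 -3 0; 0 0 0 -3 0; 0 0 0 0 0; 0 0 0 0 0"

```text
time: 13.05
tcp_pos: [610.3, -13.7, 145.4]
orientation: [0.126, 0.992, 0.0, 0.001]
ft_force: [-0.3, 0.2, -2.7]
finger_gap: 13.8
grasp_force: 58.7
```

Run:
```python
from h import *
np.set_printoptions(precision=1,suppress=True)
fs=[ctrl.grab_frame(c) for c in("wrist","scene")]; s=st()
cv2.imwrite("pics/w5.png",np.hstack([fs[0]["color"][100:480,160:480],cv2.resize(fs[1]["color"][140:290,200:360],(405,380))]))
for c,f in zip(("wrist","scene"),fs):
  for l in("spanner","spanner_eye"): print(c,l,[(np.array(r["centre"])*[640,480],r["score"]) for r in ctrl.spot_point(l,c)[:2]])
```

```text
{'time': 13.15, 'joints': [-0.394, 0.498, 0.489, 1.727, -0.273, 0.986, 1.515], 'tcp_pos': [609.595, -13.618, 144.073], 'orientation': [0.126, 0.992, -0.0, -0.001], 'ft_force': [0.085, 0.808, -1.39], 'wrist_torque': [0.0, -0.005, 0.032], 'grasp_force': 58.711, 'finger_gap': 13.89}
wrist spanner [(array([328.9, 345.9]), 0.81)]
wrist spanner_eye []
scene spanner [(array([269.6, 222. ]), 0.77), (array([284.5, 258.9]), 0.56)]
scene spanner_eye []
```

View pics/w5.png

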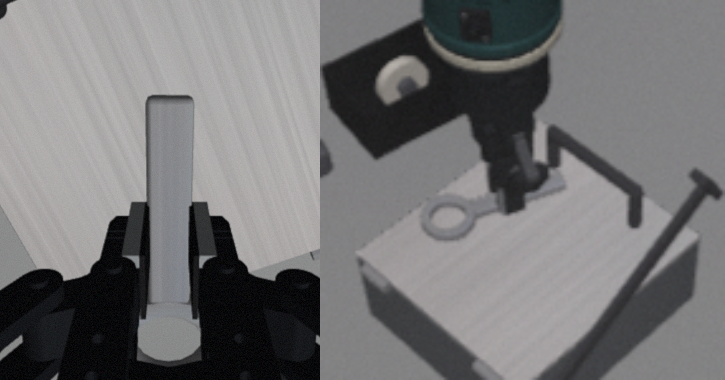

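It holds the spanner level. Ring centre is at scene ≈ (250.6,225.7). Next I refine the peg and the ring-to-TCP offset.

Run:
```python
from h import *
np.set_printoptions(precision=1,suppress=True)
s=ctrl.grab_frame("scene");t=ctrl.grab_frame("top");o=ctrl.observe()
print("eye scene z170",atz(s,(250.6,225.7),170.2),o["tcp_pos"])
for l in("peg_tip","peg_root","stand"):
  for c,f in(("scene",s),("top",t)):
    z={"peg_tip":201,"peg_root":145,"stand":0}[l]
    for r in ctrl.spot_point(l,c):
        p=np.array(r["centre"])*[640,480];X=atz(f,p,z)
        if 490<X[0]<640 and 270<X[1]<345: print(l,c,p,round(r["score"],2),X)
# board top corners/peg by pixels
for c,p in (("scene",(419.5,292)),("top",(196,241))): print("tip px",c,atz({"scene":s,"top":t}[c],p,201))
g=t["color"]; cv2.imwrite("pics/tc.png",cv2.resize(np.hstack([g[195:285,170:250],s["color"][270:380,355:445][10:100,:]]),None,fx=4.5,fy=4.5,interpolation=cv2.INTER_CUBIC))
```

```text
eye scene z170 [657.3 -27.6 170.2] [609.9 -13.8 144.3]
peg_tip scene [420.  290.3] 0.62 [521.6 302.1 201. ]
peg_tip top [191.6 241.6] 0.71 [523.6 311.2 201. ]
peg_root scene [390.  321.6] 0.97 [579.  296.1 145. ]
peg_root top [205.6 219.2] 0.94 [582.5 294.2 145. ]
stand scene [394.7 346.9] 0.95 [542.2 300.   -0. ]
stand top [213.2 246.1] 0.95 [540.1 303.4   0. ]
tip px scene [524.8 304.  201. ]
tip px top [524.7 301.9 201. ]
```

View pics/tc.png

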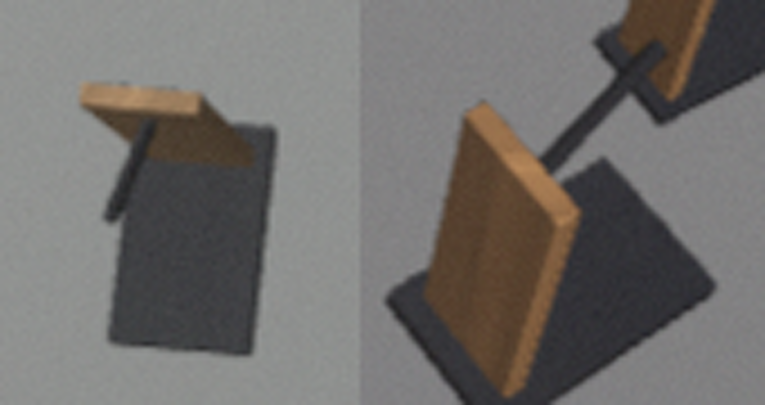

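Crop: the peg's end is at (114,214) on the left and (656,50) on the right. That puts the tip at about (522,302.5,201) and the root at about (580,295.5,145), which matches the known geometry. The stand's yaw is about -0.10. I'll raise, turn and traverse.

>>> arm_command --plan "0 0 0 -3.5 0; 0 0 0 -3.5 -0.08; 0 0 0 -3.5 -0.07; 0 0 0 -3.2 0; 0 0 0 0 0"

```text
time: 14.25
tcp_pos: [611.7, -14.1, 286.2]
orientation: [0.051, 0.999, 0.0, 0.003]
ft_force: [0.3, -1.4, -0.9]
finger_gap: 14.0
grasp_force: 58.9
```

```bash
python3 -c "
from h import *
st();move([472,307.5,282],-.1+np.pi/2)"
```

```text
{'time': 14.25, 'joints': [-0.409, 0.359, 0.504, 1.574, -0.181, 1.249, 1.592], 'tcp_pos': [611.712, -14.096, 286.151], 'orientation': [0.051, 0.999, 0.0, 0.003], 'ft_force': [0.299, -1.393, -0.912], 'wrist_torque': [0.017, 0.036, 0.01], 'grasp_force': 58.861, 'finger_gap': 13.992}
shift cm [17.2  30.55  0.35] turn -0.003 j7 1.59
```

>>> arm_command --plan "0 1 1.8 0 0; 0 1.8 3.2 0 0; 0 1.8 3.2 0 0; 0 1.8 3.2 0 0; 0 1.8 3.2 0 0; 0 1.8 3.2 0 0; 0 1.8 3.2 0 0; 0 1.8 3.2 0 0; 0 1.8 3.2 0 0; 0 1.6 2.9 0 0; 0 0 0 0 0; 0 0 0 0 0"

```text
time: 15.45
tcp_pos: [471.7, 305.3, 281.1]
orientation: [0.051, 0.999, -0.0, -0.0]
ft_force: [0.7, -0.8, -1.2]
finger_gap: 14.2
grasp_force: 58.9
```

Run:
```python
from h import *
np.set_printoptions(precision=1,suppress=True)
f=[ctrl.grab_frame(c) for c in("scene","top")]
for c,g in zip(("scene","top"),f): print(c,[(np.array(r["centre"])*[640,480],round(r["score"],2)) for r in ctrl.spot_point("spanner_eye",c)])
s=st(); e=s["tcp_pos"]+np.array([49.9,-5,26]); print("eye exp px",proj(f[0],e),proj(f[1],e)); move([472,307.5,200],-.1+np.pi/2)
cv2.imwrite("pics/p1.png",cv2.resize(np.hstack([f[0]["color"][200:320,350:470],f[1]["color"][180:300,140:260]]),None,fx=3.3,fy=3.3,interpolation=cv2.INTER_CUBIC))
```

```text
scene [(array([430.2, 253.6]), 0.78)]
top [(array([185.5, 236. ]), 0.75), (array([213.6, 180.4]), 0.66)]
{'time': 15.65, 'joints': [-0.906, 0.251, 0.338, 1.695, -0.088, 1.211, 0.919], 'tcp_pos': [472.603, 304.037, 281.625], 'orientation': [0.052, 0.999, -0.0, 0.0], 'ft_force': [-0.114, -0.452, -0.734], 'wrist_torque': [-0.073, -0.027, 0.005], 'grasp_force': 58.852, 'finger_gap': 13.938}
eye exp px [430.3 253.6] [185.1 234.3]
shift cm [0.1 0.3 8.2] turn -0.005 j7 0.92
```

View pics/p1.png

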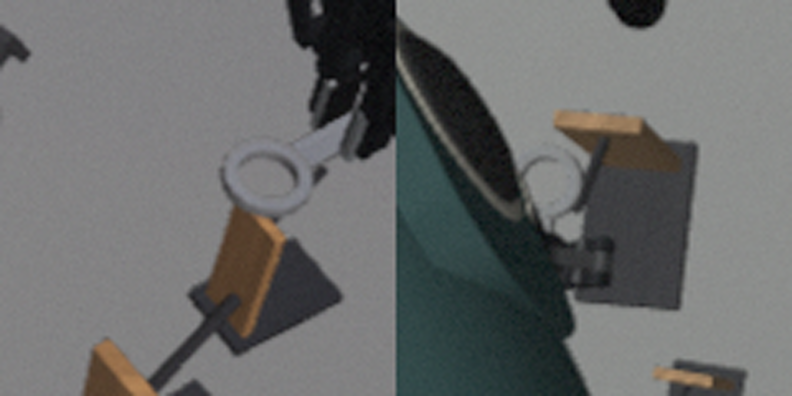

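The ring sits where computed, within 2 px in both views. Lowering over the tip.

>>> arm_command --plan "0 0.1 0.3 2 0; 0 0 0 3 0; 0 0 0 3 0; 0 0 0 2 0; 0 0 0 0 0; 0 0 0 0 0"

```text
time: 16.25
tcp_pos: [471.9, 307.8, 182.4]
orientation: [0.052, 0.999, -0.0, 0.0]
ft_force: [0.8, -0.4, 0.3]
finger_gap: 14.1
grasp_force: 58.8
```

Run:
```python
from h import *
np.set_printoptions(precision=1,suppress=True)
f=[ctrl.grab_frame(c) for c in("scene","top")]
for c,g in zip(("scene","top"),f):
  for l in("spanner_eye","peg_tip"): print(c,l,[(np.array(r["centre"])*[640,480],round(r["score"],2)) for r in ctrl.spot_point(l,c)])
s=st(); e=s["tcp_pos"]+np.array([49.9,-5,26]); print("eye",e,proj(f[0],e),proj(f[1],e))
```

```text
scene spanner_eye [(array([420.2, 287.9]), 0.79), (array([334.4, 399.4]), 0.51)]
scene peg_tip [(array([459.2, 383.2]), 0.8), (array([419.9, 291.2]), 0.59)]
top spanner_eye [(array([196.8, 242.5]), 0.41)]
top peg_tip [(array([220.7, 310.7]), 0.76), (array([196.5, 239.2]), 0.75), (array([448.9, 245.6]), 0.44)]
{'time': 16.55, 'joints': [-0.893, 0.346, 0.321, 1.808, -0.127, 1.006, 0.946], 'tcp_pos': [471.683, 308.395, 182.483], 'orientation': [0.051, 0.999, 0.0, 0.0], 'ft_force': [-0.444, -0.653, -0.595], 'wrist_torque': [0.003, -0.03, 0.032], 'grasp_force': 58.816, 'finger_gap': 13.573}
eye [521.6 303.4 208.5] [421.3 288.5] [194.5 242. ]
```

>>> arm_command --plan "0 0 0 0.8 0; 0 -0.3 0 0.6 0; 0 -0.5 0 0.5 0; 0 -0.5 0 0.5 0; 0 0 0 0 0"

```text
time: 17.05
tcp_pos: [485.1, 306.3, 156.8]
orientation: [0.052, 0.999, -0.001, -0.0]
ft_force: [1.5, -0.3, -0.6]
finger_gap: 14.0
grasp_force: 58.9
```

>>> arm_command --plan "0 -0.5 0 0.5 0; 0 -0.5 0 0.5 0; 0 0 0 0 0; 0 0 0 0 0"

```text
time: 17.45
tcp_pos: [494.5, 305.6, 147.5]
orientation: [0.052, 0.999, -0.0, 0.0]
ft_force: [1.6, -0.8, -1.2]
finger_gap: 13.9
grasp_force: 58.9
```

Run:
```python
from h import *
np.set_printoptions(precision=1,suppress=True)
f=[ctrl.grab_frame(c) for c in("scene","top")]
for c,g in zip(("scene","top"),f):
  for l in("spanner_eye","peg_tip"): print(c,l,[(np.array(r["centre"])*[640,480],round(r["score"],2)) for r in ctrl.spot_point(l,c)])
s=st(); e=s["tcp_pos"]+np.array([49.9,-5,26]); print("eye",e,proj(f[0],e),proj(f[1],e))
```

```text
scene spanner_eye [(array([409. , 304.7]), 0.69)]
scene peg_tip [(array([419.8, 289.9]), 0.83), (array([461. , 384.4]), 0.82), (array([397.5, 348.2]), 0.42)]
top spanner_eye [(array([201.3, 236.1]), 0.44)]
top peg_tip [(array([218. , 309.5]), 0.71), (array([194.7, 242. ]), 0.61)]
{'time': 17.75, 'joints': [-0.854, 0.419, 0.315, 1.794, -0.155, 0.953, 0.993], 'tcp_pos': [494.187, 305.919, 147.859], 'orientation': [0.051, 0.999, 0.0, 0.0], 'ft_force': [0.966, -0.226, -0.653], 'wrist_torque': [-0.14, -0.405, -0.049], 'grasp_force': 58.903, 'finger_gap': 14.29}
eye [544.1 300.9 173.9] [408.  304.7] [199.4 234. ]
```

The ring is threaded on the peg (eye at about 174 mm, peg axis within 5 mm). Releasing.

>>> arm_command --plan "2 0 0 0 0; 3 0 0 0 0; 5 0 0 0 0; 6 0 0 0 0; 6 0 0 0 0; 6 0 0 0 0; 6 0 0 0 0; 6 0 0 0 0"

```text
time: 18.55
tcp_pos: [494.3, 305.8, 147.7]
orientation: [0.051, 0.999, -0.0, 0.0]
ft_force: [0.4, -0.7, 1.2]
finger_gap: 60.4
grasp_force: 0.0
```

Run:
```python
from h import *
np.set_printoptions(precision=1,suppress=True)
f=[ctrl.grab_frame(c) for c in("scene","top")]
for c,g in zip(("scene","top"),f):
  for l in("spanner_eye","spanner"): print(c,l,[(np.array(r["centre"])*[640,480],round(r["score"],2)) for r in ctrl.spot_point(l,c)])
# expected hanging: eye ~ under peg near board
for e in([570,296,143],[565,297,100]): print(e,proj(f[0],e),proj(f[1],e))
st(); cv2.imwrite("pics/h1.png",f[0]["color"])
```

```text
scene spanner_eye [(array([307.6, 203.3]), 0.74), (array([395.2, 324.2]), 0.36)]
scene spanner []
top spanner_eye [(array([202.1, 224.6]), 0.56), (array([333.9, 175.5]), 0.52)]
top spanner [(array([201.2, 220.5]), 0.68), (array([205.1, 225.6]), 0.66), (array([344.2, 268.8]), 0.25), (array([213. , 179.8]), 0.25)]
[570, 296, 143] [393.3 319.3] [204.8 224.8]
[565, 297, 100] [392.4 329.3] [208.1 230.1]
{'time': 18.85, 'joints': [-0.854, 0.419, 0.315, 1.794, -0.155, 0.953, 0.993], 'tcp_pos': [494.264, 305.845, 147.697], 'orientation': [0.051, 0.999, -0.0, 0.0], 'ft_force': [0.024, -0.068, 1.15], 'wrist_torque': [0.001, -0.041, -0.004], 'grasp_force': 0.0, 'finger_gap': 59.667}
```

The ring shows at scene (395,324) and top (202,225), as expected for hanging at the root. I'll retreat up and turn towards the bar.

>>> arm_command --plan "6 0 0 -1 0; 6 0 0 -3 0; 6 0 0 -4 0; 6 0 0 -4 0; 6 0 0 -2.5 0.14; 6 0 0 0 0.14; 6 0 0 0 0.14; 6 0 0 0 0.14; 6 0 0 0 0.14; 6 0 0 0 0.14; 6 0 0 0 0.14; 6 0 0 0 0.14"

```text
time: 20.05
tcp_pos: [494.3, 305.8, 293.5]
orientation: [0.576, 0.817, 0.0, 0.0]
ft_force: [0.5, -0.4, 0.8]
finger_gap: 60.0
grasp_force: 0.0
```

>>> arm_command --plan "6 0 0 0 0.14; 6 0 0 0 0.09; 6 0 0 0 0; 6 0 0 0 0"

```text
time: 20.45
tcp_pos: [494.2, 305.9, 293.1]
orientation: [0.663, 0.749, 0.0, 0.0]
ft_force: [-0.1, -0.3, -0.7]
finger_gap: 59.8
grasp_force: 0.0
```

Run:
```python
from h import *
np.set_printoptions(precision=1,suppress=True)
f=[ctrl.grab_frame(c) for c in("scene","top")]
P={}
for c,g in zip(("scene","top"),f):
  for l in("spanner_eye","spanner","pointer_tip","lid_bar"):
    r=[(np.array(r["centre"])*[640,480],round(r["score"],2)) for r in ctrl.spot_point(l,c)]; print(c,l,r); P[c,l]=r
for l in("spanner_eye","pointer_tip","lid_bar"):
  for a in P["scene",l]:
    for b in P["top",l]:
      X=tri([ray(f[0],a[0]),ray(f[1],b[0])]);e=np.abs(proj(f[0],X)-a[0]).max()
      if e<5: print(l,X,e)
st(); move([511,-24,290],.121)
```

```text
scene spanner_eye []
scene spanner [(array([233.4, 184.8]), 0.48), (array([391.5, 321.9]), 0.41)]
scene pointer_tip [(array([353.5, 213.5]), 0.6)]
scene lid_bar [(array([308.9, 206.1]), 0.95), (array([242.9, 266.8]), 0.33)]
top spanner_eye [(array([201.3, 224.4]), 0.7)]
top spanner [(array([205.5, 226.2]), 0.71)]
top pointer_tip [(array([292.9, 251.2]), 0.71)]
top lid_bar [(array([345.8, 251.1]), 0.84), (array([344.4, 265.2]), 0.27)]
pointer_tip [498.   97.1 206. ] 1.402542386322125
lid_bar [508.2 -24.6 127.7] 0.069623558997705
{'time': 20.95, 'joints': [-1.049, 0.302, 0.557, 1.638, -0.166, 1.249, -0.341], 'tcp_pos': [494.283, 305.806, 292.675], 'orientation': [0.664, 0.748, -0.0, 0.0], 'ft_force': [-1.218, -0.31, 1.065], 'wrist_torque': [-0.0, -0.04, -0.015], 'grasp_force': 0.0, 'finger_gap': 60.156}
shift cm [-33.   -2.2   0.3] turn -0.003 j7 -0.34
```

>>> arm_command --plan "6 -2.5 -0.2 0 0; 6 -4.4 -0.3 0 0; 6 -4.4 -0.3 0 0; 6 -4.4 -0.3 0 0; 6 -4.4 -0.3 0 0; 6 -4.4 -0.3 0 0; 6 -4.4 -0.2 0 0; 6 -4.1 -0.2 0 0; 6 0 0 0 0; 6 0 0 0 0"

```text
time: 21.95
tcp_pos: [512.2, -25.0, 292.8]
orientation: [0.665, 0.747, 0.0, 0.0]
ft_force: [0.6, -0.2, 0.2]
finger_gap: 60.3
grasp_force: 0.0
```

Run:
```python
from h import *
np.set_printoptions(precision=1,suppress=True)
f=ctrl.grab_frame("wrist")
for l,z in(("lid_bar",133),("lid_edge",88),("pointer_tip",200)):
    for r in ctrl.spot_point(l,"wrist")[:3]:
        p=np.array(r["centre"])*[640,480]; print(l,p,round(r["score"],2),atz(f,p,z))
print("bar px if right",proj(f,[511,-24,133])); st(); move([511,-24,92],.121)
```

```text
lid_bar [327.2 208.4] 0.96 [511.6 -27.2 133. ]
lid_edge [289.4 195.9] 0.65 [478.7 -31.4  88. ]
pointer_tip [325.9  10.4] 0.9 [496.6  98.4 200. ]
bar px if right [326.9 204.3]
{'time': 22.15, 'joints': [-0.678, 0.171, 0.754, 1.803, -0.125, 1.216, 0.232], 'tcp_pos': [512.324, -23.217, 292.657], 'orientation': [0.664, 0.748, -0.0, -0.0], 'ft_force': [-0.612, -0.191, 0.019], 'wrist_torque': [-0.019, 0.012, -0.002], 'grasp_force': 0.0, 'finger_gap': 60.223}
shift cm [-0.1 -0.1 20.1] turn -0.001 j7 0.23
```

>>> arm_command --plan "6 0 -0.1 4 0; 6 0 0 4.5 0; 6 0 0 4.5 0; 6 0 0 3 0; 6 0 0 2 0; 6 0 0 1.5 0; 6 0 0 0.6 0; 6 0 0 0 0; 6 0 0 0 0"

```text
time: 23.05
tcp_pos: [511.8, -24.4, 92.5]
orientation: [0.664, 0.748, 0.0, 0.0]
ft_force: [-0.6, -0.2, -0.1]
finger_gap: 59.9
grasp_force: 0.0
```

>>> arm_command --plan "3 0 0 0 0; 1 0 0 0 0; 0 0 0 0 0; 0 0 0 0 0; 0 0 0 0 0; 0 0 0 0 0"

```text
time: 23.65
tcp_pos: [509.0, -24.6, 91.4]
orientation: [0.664, 0.747, -0.001, -0.002]
ft_force: [-17.1, -0.4, 11.4]
finger_gap: 10.1
grasp_force: 58.5
```

Run:
```python
from h import *
st()
```

```text
{'time': 23.65, 'joints': [-0.542, 0.441, 0.651, 2.014, -0.366, 0.808, 0.439], 'tcp_pos': [508.977, -24.627, 91.391], 'orientation': [0.664, 0.747, -0.001, -0.002], 'ft_force': [-17.079, -0.362, 11.415], 'wrist_torque': [-0.137, 3.509, 0.083], 'grasp_force': 58.513, 'finger_gap': 10.071}
```

The bar is gripped (gap reads 10, with the same -2 bias as the spanner). I'll compute the arc and include a -3 mm recentring.

```bash
python3 -c "
import numpy as np
th=np.linspace(0,.55,12);c,s=np.cos(th),np.sin(th)
print(np.round(np.diff((-190*c+48*s)/10),2));print(np.round(-np.diff((190*s+48*c)/10),2))"
```

```text
[0.26 0.31 0.36 0.4  0.45 0.49 0.53 0.57 0.61 0.65 0.68]
[-0.94 -0.93 -0.91 -0.89 -0.87 -0.85 -0.82 -0.8  -0.77 -0.73 -0.7 ]
```

>>> arm_command --plan "0 0 -0.3 0 0; 0 0 0.26 -0.94 0; 0 0 0 0 0; 0 0 0.31 -0.93 0; 0 0 0.36 -0.91 0; 0 0 0 0 0; 0 0 0 0 0"

```text
time: 24.35
tcp_pos: [517.6, -23.6, 119.1]
orientation: [0.664, 0.748, 0.0, 0.0]
ft_force: [6.1, 0.5, -8.3]
finger_gap: 9.9
grasp_force: 58.7
```

Run:
```python
from h import *
st()
```

```text
{'time': 24.35, 'joints': [-0.564, 0.408, 0.675, 1.979, -0.332, 0.864, 0.408], 'tcp_pos': [517.56, -23.569, 119.095], 'orientation': [0.664, 0.748, 0.0, 0.0], 'ft_force': [6.081, 0.511, -8.268], 'wrist_torque': [0.179, -1.055, 0.11], 'grasp_force': 58.695, 'finger_gap': 9.942}
```

Rising as expected, with small forces. Continue.

>>> arm_command --plan "0 0 0.4 -0.89 0; 0 0 0.45 -0.87 0; 0 0 0 0 0; 0 0 0.49 -0.85 0; 0 0 0.53 -0.82 0; 0 0 0 0 0; 0 0 0.57 -0.8 0; 0 0 0.61 -0.77 0; 0 0 0 0 0; 0 0 0.65 -0.73 0; 0 0 0.68 -0.7 0; 0 0 0 0 0"

```text
time: 25.55
tcp_pos: [559.1, -18.2, 184.7]
orientation: [0.664, 0.748, -0.001, -0.003]
ft_force: [-29.7, 5.1, 19.5]
finger_gap: 9.8
grasp_force: 60.4
```

Run:
```python
from h import *
np.set_printoptions(precision=1,suppress=True)
fs={c:ctrl.grab_frame(c) for c in("scene","top","wrist")}
P={}
for l in("lid_edge","lid_bar","pointer_tip","spanner_eye"):
  for c,g in fs.items():
    P[c,l]=[(np.array(r["centre"])*[640,480],round(r["score"],2)) for r in ctrl.spot_point(l,c)[:2]]; print(c,l,P[c,l])
hx=np.array([697.9,-1.5,85.]);d=np.array([np.cos(.121),np.sin(.121),0]);n=np.array([-d[1],d[0],0])
for th in(.45,.5,.55,.6,.65):
  r=np.array([-d*np.cos(th)+[0,0,np.sin(th)]])[0]
  nn=np.array([*(d[:2]*np.sin(th)),np.cos(th)])
  pt=hx+124*n+222*r; ed=hx+220*r+3*nn; b=hx+190*r+48*nn
  print(th,"ptip",*[proj(fs[c],pt) for c in fs],"edge",*[proj(fs[c],ed) for c in fs],"bar",b)
st()
```

```text
scene lid_edge [(array([307.1, 182.9]), 0.88)]
top lid_edge []
wrist lid_edge [(array([206.2, 319.8]), 0.98)]
scene lid_bar [(array([290. , 189.3]), 0.8)]
top lid_bar []
wrist lid_bar [(array([327.1, 356.7]), 0.86)]
scene pointer_tip [(array([354.6, 210.7]), 0.8)]
top pointer_tip [(array([290.1, 251.7]), 0.71), (array([199.1, 222.3]), 0.44)]
wrist pointer_tip []
scene spanner_eye [(array([397.8, 322.4]), 0.58)]
top spanner_eye [(array([291.6, 252. ]), 0.35)]
wrist spanner_eye []
0.45 ptip [356.3 218.1] [292.1 259.5] [151. -36.] edge [311.  187.1] [348.3 250.6] [195.4 298.3] bar [548.8 -19.6 210.9]
0.5 ptip [355.  216.3] [291.7 256.8] [154.6 -45.1] edge [309.3 185.2] [348.4 247.7] [201. 309.] bar [555.2 -18.8 218.2]
0.55 ptip [353.6 214.7] [291.2 253.7] [160.8 -55.2] edge [307.5 183.4] [348.4 244.5] [208.6 320.6] bar [562.  -18.  225.2]
0.6 ptip [351.9 213.2] [290.7 250.4] [170.  -66.6] edge [305.4 181.8] [348.3 241.1] [218.7 333.1] bar [569.1 -17.2 231.9]
0.65 ptip [350. 212.] [290.2 246.8] [182.9 -79.3] edge [303.1 180.3] [348.2 237.5] [231.4 346.6] bar [576.6 -16.3 238.2]
{'time': 26.3, 'joints': [-0.574, 0.398, 0.7, 1.822, -0.296, 1.035, 0.36], 'tcp_pos': [558.425, -18.357, 183.977], 'orientation': [0.664, 0.747, -0.001, -0.003], 'ft_force': [-27.743, 4.346, 17.648], 'wrist_torque': [0.926, 6.019, 0.104], 'grasp_force': 60.282, 'finger_gap': 9.852}
```

The lid reads about 0.55 and the pointer about 0.56. The residual force is radial, away from the hinge, so I'm easing the command outward.

>>> arm_command --plan "0 0 -0.1 -0.1 0; 0 0 -0.1 -0.1 0; 0 0 -0.1 -0.1 0; 0 0 0 0 0; 0 0 0 0 0; 0 0 0 0 0"

```text
time: 26.9
tcp_pos: [560.1, -18.2, 186.3]
orientation: [0.664, 0.748, 0.001, 0.002]
ft_force: [24.8, 3.4, -35.4]
finger_gap: 9.9
grasp_force: 58.8
```

```bash
cat > m.py <<'E'
from h import *
np.set_printoptions(precision=1,suppress=True)
from scipy.optimize import minimize_scalar
hx=np.array([697.9,-1.5,85.]);d=np.array([np.cos(.121),np.sin(.121),0]);n=np.array([-d[1],d[0],0])
def pts(th):
  r=-d*np.cos(th)+np.array([0,0,np.sin(th)]);nn=np.array([*(d[:2]*np.sin(th)),np.cos(th)])
  return {"pointer_tip":hx+124*n+222*r,"lid_edge":hx+220*r+3*nn,"lid_bar":hx+190*r+48*nn}
for k in range(3):
 for c in("scene","top","wrist"):
  f=ctrl.grab_frame(c)
  for l in("lid_edge","lid_bar","pointer_tip"):
    for r in ctrl.spot_point(l,c)[:1]:
      p=np.array(r["centre"])*[640,480]; o=minimize_scalar(lambda t:np.sum((proj(f,pts(t)[l])-p)**2),bounds=(.3,.9),method="bounded")
      if r["score"]>.5: print(c,l,p,round(r["score"],2),"th",round(o.x,3),"res px",round(o.fun**.5,1))
 for l in("spanner","spanner_eye"): print(l,[(np.array(r["centre"])*[640,480],round(r["score"],2)) for r in ctrl.spot_point(l,"scene")[:3]]) if k==2 else 0
st()
E
python3 m.py
```

```text
scene lid_edge [308.2 183.2] 0.89 th 0.541 res px 0.6
scene lid_bar [292.6 188.6] 0.67 th 0.504 res px 0.0
scene pointer_tip [348.3 213.1] 0.57 th 0.673 res px 1.8
top pointer_tip [294.8 252.4] 0.7 th 0.562 res px 3.7
wrist lid_edge [203.2 323.4] 0.71 th 0.557 res px 5.5
wrist lid_bar [332.4 353.1] 0.9 th 0.549 res px 2.8
scene lid_edge [310.2 181.5] 0.96 th 0.535 res px 3.2
scene lid_bar [293.5 188.9] 0.73 th 0.486 res px 0.0
scene pointer_tip [350.7 212.9] 0.59 th 0.627 res px 0.4
top lid_edge [211.8 246.9] 0.68 th 0.473 res px 136.6
top pointer_tip [290.5 252.7] 0.59 th 0.566 res px 0.6
wrist lid_edge [206.1 320.4] 0.87 th 0.555 res px 1.4
wrist lid_bar [330.1 355. ] 0.76 th 0.546 res px 5.6
scene lid_edge [307.6 180.4] 0.69 th 0.583 res px 2.4
scene lid_bar [291.5 187.5] 0.8 th 0.53 res px 0.8
scene pointer_tip [351.1 216. ] 0.93 th 0.572 res px 2.6
top pointer_tip [291.9 254.1] 0.89 th 0.542 res px 0.6
wrist lid_edge [204.6 322.5] 0.75 th 0.558 res px 3.9
wrist lid_bar [332.1 353.4] 0.63 th 0.548 res px 3.2
spanner []
spanner_eye [(array([394.9, 322.2]), 0.41), (array([387.9, 320.4]), 0.34)]
{'time': 28.8, 'joints': [-0.579, 0.392, 0.702, 1.823, -0.291, 1.028, 0.356], 'tcp_pos': [560.044, -18.182, 186.278], 'orientation': [0.664, 0.748, 0.001, 0.002], 'ft_force': [25.222, 3.532, -35.593], 'wrist_torque': [0.668, -5.018, 0.084], 'grasp_force': 58.777, 'finger_gap': 9.948}
```

>>> arm_command --plan "0 0 0.12 0 0; 0 0 0.12 -0.02 0; 0 0 0.12 -0.02 0; 0 0 0 0 0; 0 0 0 0 0; 0 0 0 0 0; 0 0 0 0 0"

```text
time: 29.5
tcp_pos: [561.1, -18.0, 187.0]
orientation: [0.664, 0.748, -0.0, -0.001]
ft_force: [-2.2, 4.2, -8.3]
finger_gap: 9.9
grasp_force: 61.7
```

```bash
python3 m.py
```

```text
scene lid_edge [307.1 184.1] 0.73 th 0.547 res px 0.8
scene lid_bar [289.7 183.6] 0.65 th 0.575 res px 4.2
scene pointer_tip [351.8 213.6] 0.85 th 0.597 res px 0.3
top pointer_tip [292.2 253.9] 0.51 th 0.544 res px 1.0
wrist lid_edge [204.1 322.3] 0.61 th 0.564 res px 3.1
wrist lid_bar [327.6 356.4] 0.64 th 0.551 res px 7.4
scene lid_edge [310.2 182.1] 0.83 th 0.528 res px 2.8
scene lid_bar [292.2 186.7] 0.58 th 0.521 res px 1.7
scene pointer_tip [351.  213.7] 0.88 th 0.611 res px 0.9
top pointer_tip [293.  252.4] 0.82 th 0.566 res px 2.0
wrist lid_edge [204.9 324.1] 0.65 th 0.57 res px 3.5
wrist lid_bar [324.8 355.6] 0.79 th 0.545 res px 8.1
scene lid_edge [307.7 182. ] 0.85 th 0.563 res px 1.2
scene lid_bar [290.8 186.4] 0.76 th 0.547 res px 1.7
scene pointer_tip [350.7 212.9] 0.8 th 0.627 res px 0.4
top pointer_tip [290.1 253.4] 0.71 th 0.557 res px 1.0
wrist lid_edge [204.  323.2] 0.76 th 0.566 res px 3.7
wrist lid_bar [328.7 355.1] 0.79 th 0.552 res px 5.8
spanner []
spanner_eye [(array([393.8, 320.2]), 0.54)]
{'time': 31.4, 'joints': [-0.576, 0.396, 0.701, 1.816, -0.294, 1.037, 0.358], 'tcp_pos': [561.11, -17.998, 187.012], 'orientation': [0.664, 0.748, -0.0, -0.001], 'ft_force': [-2.557, 5.01, -9.042], 'wrist_torque': [0.92, 0.986, 0.11], 'grasp_force': 61.713, 'finger_gap': 9.967}
```

>>> arm_command --plan "0 0 0.1 -0.1 0; 0 0 0.1 -0.1 0; 0 0 0 0 0; 0 0 0 0 0; 0 0 0 0 0; 0 0 0 0 0; 0 0 0 0 0; 0 0 0 0 0; 0 0 0 0 0; 0 0 0 0 0; 0 0 0 0 0; 0 0 0 0 0"

```text
time: 32.6
tcp_pos: [563.1, -17.8, 189.0]
orientation: [0.664, 0.748, -0.0, -0.001]
ft_force: [-2.6, 4.3, -9.1]
finger_gap: 9.9
grasp_force: 61.7
```

Run:
```python
from h import *
s=st(); print(np.round(s["qd"],3))
print([(np.array(r["centre"])*[640,480],r["score"]) for r in (ctrl.grab_frame("top"),ctrl.spot_point("spanner_eye","top"))[1]])
print(ctrl.hand_in())
```

```text
{'time': 32.6, 'joints': [-0.575, 0.398, 0.701, 1.809, -0.294, 1.043, 0.357], 'tcp_pos': [563.094, -17.766, 189.0], 'orientation': [0.664, 0.748, -0.0, -0.001], 'ft_force': [-2.579, 4.299, -9.113], 'wrist_torque': [0.958, 0.943, 0.075], 'grasp_force': 61.696, 'finger_gap': 9.912}
[-0.002  0.001 -0.    -0.     0.001  0.001  0.001]
[(array([202.688, 220.896]), 0.57)]
the job is handed in; nothing more can be done
None
```

I handed the job in at 32.6 s without a verdict shown: the spanner hangs by its ring on the large stand's peg, and the gripper holds the lid steady at about 0.57 rad, in line with the pointer's measured 0.57 rad or so (estimates ran 0.54 to 0.67).

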